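# Tip out the check weights and stack them on the balance

### The arm

A 6-joint arm with a two-finger parallel gripper is mounted at the origin on the work surface. World frame = base frame: x ahead of the robot, y to its left, z up, the work surface at z = 0. Lengths are in m, angles in degrees, forces in N, time in s.
With the tool pointing down it reaches from about 0.3 to 0.75 m from the base axis. Payload 8.5 kg.
Tool frame: the origin (TCP) lies midway between the tips of the shut fingers; the grasp point (between the pads) lies 19 mm behind it; z points along the fingers, y is the direction in which the jaws open and shut (so a half turn about z gives the same grasp; the last joint's range is limited). The gripper opens to 88 mm and grips with 3 to 60 N. Pads are 18 mm wide; open, the fingers measure 123 mm over their backs; the gripper's body (75 mm by 187 mm) begins 45 mm behind the grasp point.
Start: joints at [-88.081, 21.807, 74.336, -0, 83.858, -12.336], TCP at [0.135, -0.533, 0.239] pointing down, gripper open.
Joint ranges: [-178.18, 178.18], [-50.72, 133.34], [12.68, 142.11], [-81.47, 261.47], [9.98, 163.14], [-165.26, 165.26]. Speed limits (degrees/s): [136.94, 136.94, 180, 180, 180, 180].

### API

Orientations are given as [roll, pitch, yaw] about the fixed x, y, z axes, in that order (R = Rz(yaw) Ry(pitch) Rx(roll)).
In Python, from cell import status, cams, order gives the robot as it stands.
- The arm moves only by the tool drive_tool, never from a script. Its arguments are lists of equal length, an entry for each row: "linear": the shift along the tool's x, y, z in cm, a list of three; "twist": the turn about the tool's z in rad. In form: {"linear": [[tx, ty, tz], ...], "twist": [twist, ...]}. A call has 1 to 20 rows; each row shifts and turns the commanded pose from where the row before left it, along the tool's axes as they then stand; what a row does not reach is not made up. A row lasts 1/10 s, in which the tool goes at most 50 mm and 8.59 degrees, less where a joint would pass 70% of its speed; a pose out of reach is approached as far as the arm can. A call with a gripper value outside its range is refused whole. "jaw" is the gripper's target within -1 to 1 (shut at 1, half-way at 0, fully open at -1), set as the call begins (left out, the last holds). The fingers move at their own pace and stop on an object; "newtons" is the grip in N (left out, the last holds). Time passes only in rows, so rows that do not move let the fingers close. It gives the time, the measured TCP pose, the force and the opening at its end, in the units of the state.
- status.get_obs(): the state, without advancing time (a new reading comes with each control period).
- cams.get_image(name): name is "side" or "top"; returns (picture, depth): 400x640x3 uint8, blue, green, red; 400x640 float32, m along the optical axis (not along the pixel's ray), 0 where there is no reading.
- cams.camera_params(name): a dict with "fov_y" (degrees; the focal length in pixels is half the picture's height over the tangent of half this angle, whatever the lens; pixels are square), "cx", "cy" (the principal point, pixels), "k1" (the pictures are not rectified: a ray, as slopes to the right and down, at radius r is drawn at 1 + k1 r^2 times it, then the intrinsics apply), "position" and "attitude" of the camera in the world. Camera axes: x right, y up, looking along -z (the intrinsics and any distortion apply to the point x, -y, -z); pixel columns grow to the right and rows downward; lengths in m; the calibration is good to about 2 mm. A picture is of the moment at which its call begins. camera_params takes no time and is no camera call.
- order.finish_job(): hands the job in, once; it reports no verdict.
Trained networks look in the newest picture that a camera, given by its name, has taken for a name from the list of things; names that differ only in an ending like _2 or _b are one class to them, and where a whole thing is asked for, a point or a joint stands for the part that bears it (a point fixed in the world has none). Each returns a list of dicts, best first, with "conf" (0 to 1); they miss things now and then, are a little off and sometimes report something else, mostly with a low value. They report only what shows in the picture. A call takes as long as a camera call.
- cams.boxes_of(name, camera): "location" ([column, row] in pixels, amid what is visible of it).
The state is a dict: "t": time; "joint_positions": joint angles; "qd": joint speeds; "joint_torque": joint torques, N m; "position": TCP position; "orientation": TCP orientation; "ft_force": force on the tool from outside, world axes, zero at the start; "moment": the same for the moment, N m; "opening": opening from 0.0 (shut) to 1.0 (fully open).
Only numpy, scipy, OpenCV 4.12 (cv2) and the standard library are available. Lean on these libraries where they do the work, as an engineer would, in place of code of your own. Each camera call takes 0.05 s, during which the arm holds its last target. There are 200 camera calls.

### The job

The balance needs its check: press down the tab at the open end of the tipping tray, all the way, so that both steel disc weights slide out from under the clear cover down to the end stop. Then set the larger weight down gently in the middle of the round balance pan, let go of it, and set the smaller weight gently and centred on top of it. Do not push the yarn cones, spool, tube and bottle about.

Things in the scene. Friction and masses are not known exactly. Their poses are not given: they have to be found in the camera images.
- tray (a joint): tilt of the tipping tray in rad: 0 = level (at the start), growing to its stop at 0.42 as the open end goes down. Hinge: a level axis across the middle of the tray, 100 mm above the table, with stiff friction (0.9 Nm): the tray stays where it is left. Pressing the tab to the stop takes 6 to 11 N and lowers it about 67 mm. Grey base plate of the stand 280 x 135 mm, 10 high
- tray_mid (a point): middle of the tray's floor, 6 mm above the hinge axis; tilts with the tray. x runs along the tray from the open end (-x) to the covered end, y across along the hinge, z is the floor's normal. Floor 96 mm wide, slick (discs begin to slide at 9 to 14 degrees and need up to 1 s). Stand cheeks 8 thick at y = +-56, x = -18 to 18 reach 4 above the level floor
- tray_stop (a point): middle of the inner face of the end stop at the open end, on the floor, x = -140 mm in tray_mid's frame, same axes. The stop is 14 mm high, 6 thick. The lane leading to it is 66 mm wide between two rails 5 mm high and 4 thick; discs here stand in the open and can be gripped across the lane, above the rails
- cover_mouth (a point): middle of the mouth of the clear plastic cover, on the floor, x = 11 mm in tray_mid's frame, same axes. The cover runs from here to the covered end (x = 148), its top 38 mm above the floor; it is fixed to the tray, open only towards -x
- tray_tab (a point): middle of the top face of the press tab: a flat flange, 96 wide across the tray and 30 long, 6 thick, outside the end stop at the open end, level with the tray's floor; at x = -163 mm in the frame of tray_mid. The robot's base side is its free side
- disc_large: larger steel disc weight, plain cylinder 62 mm diameter, 20 mm thick, about 0.47 kg; origin at the centre of its underside, z up. Starts under the clear cover, lying flat in the lane, in line with the smaller disc; either may be the nearer to the opening
- disc_small: smaller steel disc weight, plain cylinder 48 mm diameter, 20 mm thick, about 0.28 kg; origin at the centre of its underside, z up. Starts under the clear cover
- balance_pan (a point): middle of the top of the round steel balance pan, 116 mm diameter, 72 mm above the table, on a white balance 190 x 170 mm and 61 mm high that is fixed to the table; x points away from the balance's display. The pan does not move
- spool: black empty flanged spool standing on the table, 60 mm diameter, 70 mm high, origin at the centre of its underside; leave it alone
- cone_a: white cone of yarn standing behind, 92 mm diameter, 183 mm high, origin at the centre of its underside; leave it alone
- cone_b: white cone of yarn standing on the left, same size; leave it alone
- cone_c: white cone of yarn standing on the right, same size; leave it alone
- tube: brown empty cardboard cone tube standing on the left, 56 mm diameter, 150 mm high, origin at the centre of its underside; leave it alone
- oil_bottle: white bottle with red cap standing on the right, 56 mm diameter, 150 mm high, origin at the centre of its underside; leave it alone
- balance: white bench balance, 190 x 170 mm, 61 mm high, with the round pan on top and its display on the robot's side; origin at the centre of its underside, fixed to the table

How it is judged (in metres and radians):
On the way, in this order (a step that is already met when the one before it is completed fails the run):
1. the tray is tipped down at its open end and both discs have slid down by themselves to the end stop, untouched (value of joint tray above 0.33 rad and x of each of disc_large, disc_small in the frame of tray_mid below -0.04 m and z of each of disc_large, disc_small in the frame of tray_mid below 0.008 m and contact force between each of the arm, the fingers and disc_large below 0.3 N and contact force between each of the arm, the fingers and disc_small below 0.3 N), for 0.2 s.
2. the larger disc lies flat in the middle of the balance pan (within 12 mm), let go, with nothing on it yet (horizontal distance between disc_large and balance_pan below 0.012 m and z of disc_large in the frame of balance_pan between -0.004 and 0.004 m and contact force between each of the fingers, disc_small and disc_large below 0.3 N), for 0.2 s.
At the end, for the whole second after the job is handed in: The larger disc lies flat on the balance pan, centred within 12 mm; the smaller disc lies flat on top of it, centred on it within 8 mm; both let go and at rest. Where the tray is left does not matter (horizontal distance between disc_large and balance_pan below 0.012 m and z of disc_large in the frame of balance_pan between -0.004 and 0.004 m and horizontal distance between disc_small and disc_large below 0.008 m and z of disc_small in the frame of balance_pan between 0.015 and 0.025 m and angle between each of disc_large, disc_small's own z axis and vertical below 0.06 rad and linear speed of each of disc_large, disc_small below 0.02 m/s); the robot touches nothing.
It fails at once if a weight is let fall onto the balance from more than about 8 mm ((horizontal distance between disc_large and balance_pan below 0.1 m and contact force between the fingers and disc_large below 0.3 N and linear speed of disc_large above 0.4 m/s) or (horizontal distance between disc_small and balance_pan below 0.1 m and contact force between the fingers and disc_small below 0.3 N and linear speed of disc_small above 0.4 m/s)).
It fails at once if a weight is pressed hard onto the balance (over 40 N) (contact force between any of disc_large, disc_small and balance above 40 N).
It fails at once if a yarn cone, the spool, the tube or the bottle is pushed away by more than 30 mm or knocked over (distance of any of spool, cone_a, cone_b, cone_c, tube, oil_bottle from where it was at the start of the episode above 0.03 m or angle between any of spool, cone_a, cone_b, cone_c, tube, oil_bottle's own z axis and vertical above 0.5 rad).
It also fails if it takes over 72 s, if anything falls off the work surface, if the arm or the gripper's body presses on something with over 40 N, if the wrist force passes 120 N, or if a joint passes its speed limit or range.

## Working session

There is one attempt and no reset: what is moved stays moved. The work goes in short steps, Python scripts to look and compute and a tool call to move; the robot and the scene stay as the last step left them, time stands still between calls to the robot, and variables do not carry over. Pictures are saved under pics/ and viewed, about 8 in all and at most 12, crops included, and the job is handed in when it is done.

Besides the shell and the picture viewer there is one more tool, called after "Emit:" by a JSON object that holds its "method" and its "body". drive_tool: Moves the arm, as the interface text tells. Its arguments: {"type":"object","properties":{"linear":{"type":"array","items":{"type":"array","items":{"type":"number"}}},"twist":{"type":"array","items":{"type":"number"}},"jaw":{"type":"number"},"newtons":{"type":"number"}},"required":["linear","twist"]}

```bash
mkdir -p pics; cat > h.py <<'E'
import numpy as np, cv2
from cell import status, cams, order
from scipy.spatial.transform import Rotation as R
def par(n):
    p=cams.camera_params(n); f=200/np.tan(np.radians(p["fov_y"]/2))
    K=np.array([[f,0,p["cx"]],[0,f,p["cy"]],[0,0,1.]]); D=np.array([p["k1"],0,0,0,0.])
    Rc=R.from_euler('xyz',p["attitude"],degrees=True).as_matrix(); return K,D,Rc,np.array(p["position"])
def ray(n,uv):
    K,D,Rc,c=par(n); q=cv2.undistortPoints(np.array(uv,float).reshape(-1,1,2),K,D)[:,0]
    return c,(Rc@np.c_[q[:,0],-q[:,1],-np.ones(len(q))].T).T
def atz(n,uv,z):
    c,d=ray(n,uv); return c+d*((z-c[2])/d[:,2])[:,None]
def cloud(n,dep):
    v,u=np.mgrid[:400,:640]; c,d=ray(n,np.stack([u,v],-1)); return (c+d*dep.reshape(-1,1)).reshape(400,640,3)
def proj(n,P):
    K,D,Rc,c=par(n); q=(np.atleast_2d(P)-c)@Rc; q[:,1:]*=-1
    return cv2.projectPoints(q,np.zeros(3),np.zeros(3),K,D)[0][:,0]
def tri(uvs):
    A=np.zeros((3,3));b=np.zeros(3)
    for n,uv in uvs:
        c,d=ray(n,[uv]); d=d[0]/np.linalg.norm(d[0]); M=np.eye(3)-np.outer(d,d); A+=M;b+=M@c
    return np.linalg.solve(A,b)
E
python3 - <<'E'
from h import *
print(status.get_obs())
for n in("side","top"):
    print(n,cams.camera_params(n))
    im,d=cams.get_image(n); cv2.imwrite(f"pics/{n}0.png",im); np.save(f"{n}0.npy",d)
    P=cloud(n,d)
    for o in "tray tray_stop tray_tab cover_mouth disc_large disc_small balance_pan balance spool cone_a tube oil_bottle".split():
        try: L=cams.boxes_of(o,n)
        except Exception as e: print(o,e); continue
        for r in L[:3]:
            u,v=r["location"]; print(o,round(r["conf"],2),np.round([u,v]),P[int(v),int(u)].round(3))
E
```

```text
{'t': 0.0, 'joint_positions': array([-8.80798708e+01,  2.18416554e+01,  7.43844361e+01,  1.35891540e-03,
        8.38589045e+01, -1.23358773e+01]), 'qd': array([ 0.03871205, -0.05625348, -0.09887963,  0.0238312 , -0.00054559,
        0.0410076 ]), 'joint_torque': array([ 3.24722350e-04, -4.37925303e+01, -2.24558580e+01,  7.13875866e-02,
        3.52441426e-02, -9.95617029e-05]), 'position': array([ 0.13543326, -0.53277478,  0.23813341]), 'orientation': array([-1.79917255e+02, -1.94784436e-02,  1.42558461e+01]), 'ft_force': array([1.35874946, 0.28285223, 0.13179451]), 'moment': array([ 0.00100557,  0.0738006 , -0.01560162]), 'opening': 1.0008701820261467}
side {'fov_y': 44.413476084062125, 'cx': 322.0567546154449, 'cy': 194.83297673486499, 'k1': -0.13493622818196824, 'position': array([-0.0759971 ,  1.0946961 ,  1.02186121]), 'attitude': array([  54.88827431,   -1.17739826, -147.00169443])}
tray 0.68 [284. 234.] [0.606 0.22  0.106]
tray_stop 0.94 [283. 234.] [0.602 0.225 0.108]
tray_tab 0.7 [283. 234.] [0.609 0.22  0.105]
cover_mouth 0.63 [280. 236.] [0.61  0.229 0.103]
balance_pan 0.
[... 638 characters left out ...]
[ 1.19387130e+01,  9.14428947e-02, -9.30930795e+01])}
tray 0.7 [245. 211.] [0.583 0.229 0.105]
tray_stop 0.84 [244. 211.] [0.581 0.233 0.103]
tray_stop 0.55 [312. 160.] [0.724 0.001 0.175]
tray_tab 0.62 [244. 210.] [0.587 0.235 0.107]
cover_mouth 0.86 [246. 211.] [0.583 0.226 0.106]
balance_pan 0.73 [371. 210.] [ 0.57  -0.187  0.075]
balance 0.97 [373. 211.] [ 0.563 -0.194  0.073]
balance 0.3 [310. 161.] [0.723 0.011 0.168]
spool 0.86 [321. 221.] [ 0.539 -0.015  0.071]
cone_a 0.9 [177. 204.] [0.605 0.439 0.171]
cone_a 0.69 [310. 161.] [0.724 0.011 0.155]
cone_a 0.57 [448. 189.] [ 0.61  -0.432  0.154]
tube 0.56 [185. 248.] [0.468 0.422 0.138]
oil_bottle 0.61 [448. 249.] [ 0.423 -0.427  0.096]
```

```bash
python3 - <<'E'
from h import *
im=cv2.imread("pics/top0.png"); a=cv2.resize(im[140:280,160:480],None,fx=2.5,fy=2.5,interpolation=cv2.INTER_CUBIC)
im=cv2.imread("pics/side0.png"); b=cv2.resize(im[130:330,200:460],None,fx=3,fy=3,interpolation=cv2.INTER_CUBIC)
cv2.imwrite("pics/a.png",a);cv2.imwrite("pics/b.png",b)
E
```

```text
(no output)
```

View pics/a.png

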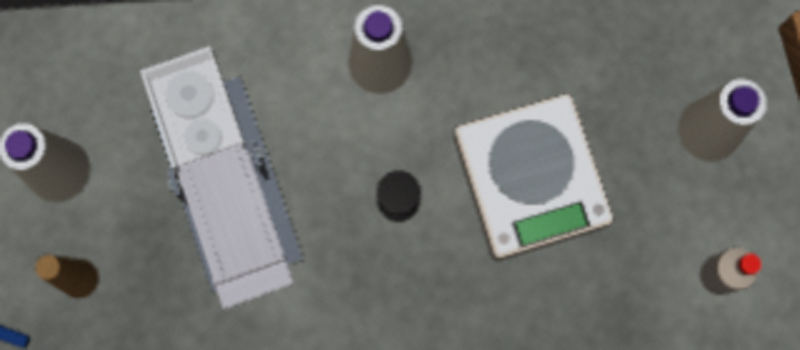

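View pics/b.png

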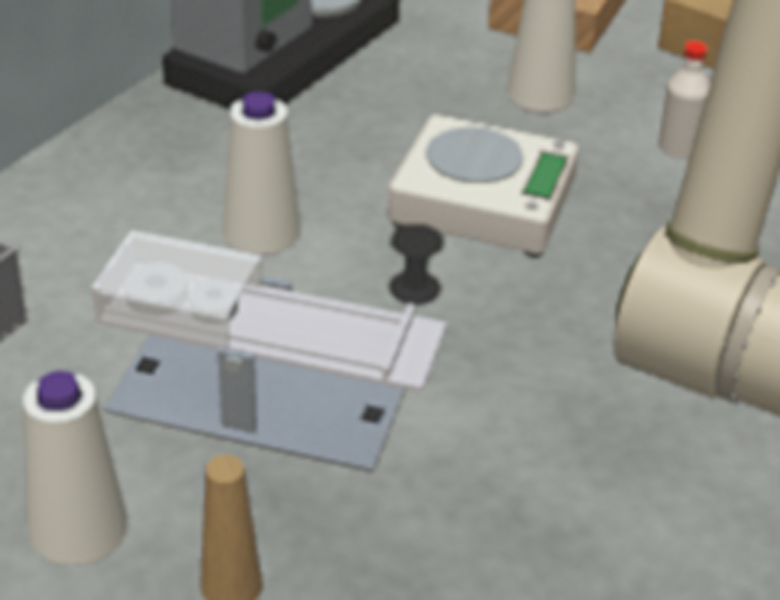

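The tray's open end (tab, top view crop ~(258,295)) points at the robot. The small disc (200,135) is nearer the mouth and the large one (188,95) is behind it. The pan is at crop ~(531,162). Next I'll measure the tray and pan poses.

```bash
python3 - <<'E'
from h import *
T=lambda u,v:(160+(u+.5)/2.5-.5,140+(v+.5)/2.5-.5)
S=lambda u,v:(200+(u+.5)/3-.5,130+(v+.5)/3-.5)
c={}
for k,t,s in [("tabR",(292,283),(421,384)),("tabL",(223,307),(446,322))]:
    pass
# left (+y) corner in top is (223,307); side view camera is on +y side => nearer corner (421,384)
for k,t,s in [("tab+y",(223,307),(421,384)),("tab-y",(292,283),(446,322)),("covertop+y",(142,70),(95,290)),("covertop-y",(210,47),(133,233))]:
    P=tri([("top",T(*t)),("side",S(*s))]); c[k]=P
    print(k,P.round(4),atz("top",[T(*t)],.103 if 'tab' in k else .144)[0].round(4),atz("side",[S(*s)],.103 if 'tab' in k else .144)[0].round(4))
tab=(c["tab+y"]+c["tab-y"])/2; far=(c["covertop+y"]+c["covertop-y"])/2
print("axis",far-tab,np.degrees(np.arctan2(*(far-tab)[1::-1])), np.linalg.norm((far-tab)[:2]))
for n in("top","side"):
    P=cloud(n,np.load(n+"0.npy")); m=(P[...,2]>.092)&(P[...,2]<.155)&(abs(P[...,0]-.6)<.2)&(abs(P[...,1]-.23)<.13)
    q,lab,st,_=cv2.connectedComponentsWithStats(m.astype(np.uint8)); i=1+st[1:,4].argmax(); X=P[lab==i]
    print(n,len(X),cv2.minAreaRect(X[:,:2].astype(np.float32)*1000))
    im=cv2.imread(f"pics/{n}0.png").astype(int); hsv=cv2.cvtColor(im.astype(np.uint8),cv2.COLOR_BGR2HSV)
    m=(P[...,2]>.05)&(P[...,2]<.095)&(np.hypot(P[...,0]-.57,P[...,1]+.18)<.10)&(hsv[...,2]<190)&(hsv[...,0]>85)
    q,lab,st,_=cv2.connectedComponentsWithStats(m.astype(np.uint8)); i=1+st[1:,4].argmax()
    ct=max(cv2.findContours((lab==i).astype(np.uint8),0,1)[0],key=len); e=cv2.fitEllipse(ct)
    c[n]=e[0]; print("pan",e,atz(n,[e[0]],.072)[0].round(4),np.median(P[lab==i][:,2]))
print("pan tri",tri([("top",c["top"]),("side",c["side"])]))
E
```

```text
tab+y [0.4109 0.22   0.1098] [0.4114 0.221  0.103 ] [0.4146 0.2134 0.103 ]
tab-y [0.4371 0.1305 0.1094] [0.4378 0.1311 0.103 ] [0.4407 0.1238 0.103 ]
covertop+y [0.7207 0.3139 0.1417] [0.7214 0.3142 0.144 ] [0.7168 0.3157 0.144 ]
covertop-y [0.7477 0.2243 0.1427] [0.7476 0.2242 0.144 ] [0.7462 0.2255 0.144 ]
axis [0.31018715 0.09386622 0.03259067] 16.83642257426227 0.32407859247476956
top 3148 ((578.713134765625, 222.4934539794922), (329.22613525390625, 133.46571350097656), 17.790145874023438)
pan ((371.9686584472656, 204.54193115234375), (33.47483825683594, 34.375553131103516), 106.05021667480469) [ 0.5855 -0.1921  0.072 ] 0.0717230787899178
side 3314 ((579.6080932617188, 222.77517700195312), (328.9561462402344, 136.47059631347656), 16.905073165893555)
pan ((357.91168212890625, 181.07106018066406), (16.099855422973633, 30.231115341186523), 93.74891662597656) [ 0.5855 -0.1918  0.072 ] 0.07355259453720919
pan tri [ 0.58554916 -0.19211422  0.07180435]
```

Emit:
{"method": "drive_tool", "body": {"linear": [[0,0,0],[2.62,-3.13,0],[2.62,-3.13,0],[2.62,-3.13,0],[2.62,-3.13,0],[2.62,-3.13,0],[2.62,-3.13,0],[2.62,-3.13,0],[2.62,-3.13,0],[2.62,-3.13,0],[2.62,-3.13,0],[2.62,-3.13,0],[2.62,-3.13,0],[2.62,-3.13,0],[2.62,-3.13,0],[2.62,-3.13,0],[2.62,-3.13,0],[2.62,-3.13,0],[2.62,-3.13,0],[2.62,-3.13,0]], "twist": [-0.044,0,0,0,0,0,0,0,0,0,0,0,0,0,0,0,0,0,0,0], "jaw": 1, "newtons": 30}}

```text
t: 3.3
position: [0.4408, 0.1819, 0.2389]
orientation: [180.0, -0.0, 16.8]
ft_force: [1.4, -0.9, -0.0]
opening: 0.004
```

Emit:
{"method": "drive_tool", "body": {"linear": [[0,0,3],[0,0,3],[0,0,3],[0,0,2],[0,0,1],[0,0,0.6],[0,0,0.6],[0,0,0.6],[0,0,0.6],[0,0,0.6],[0,0,0.6],[0,0,0.6],[0,0,0.6],[0,0,0.6],[0,0,0]], "twist": [0,0,0,0,0,0,0,0,0,0,0,0,0,0,0]}}

```text
t: 4.8
position: [0.4418, 0.1802, 0.0657]
orientation: [180.0, -0.2, 16.8]
ft_force: [0.7, 1.2, 3.1]
opening: 0.006
```

Emit:
{"method": "drive_tool", "body": {"linear": [[0,0,0.5],[0,0,0.5],[0,0,0.5],[0,0,0.4],[0,0,0.2],[0,0,0]], "twist": [0,0,0,0,0,0]}}

```text
t: 5.4
position: [0.4417, 0.1802, 0.0449]
orientation: [180.0, -0.2, 16.8]
ft_force: [-0.3, -0.8, 5.3]
opening: 0.006
```

Emit:
{"method": "drive_tool", "body": {"linear": [[0,0,0.2],[0,0,0.2],[0,0,0.2],[0,0,0]], "twist": [0,0,0,0]}}

```text
t: 5.8
position: [0.4415, 0.1802, 0.0391]
orientation: [180.0, -0.2, 16.8]
ft_force: [-1.2, -0.8, 12.4]
opening: 0.006
```

```bash
python3 - <<'E'
from h import *
im,d=cams.get_image("side"); print(status.get_obs()["ft_force"],status.get_obs()["position"]); cv2.imwrite("pics/c.png",cv2.resize(im[130:330,200:460],None,fx=3,fy=3,interpolation=cv2.INTER_CUBIC))
E
```

```text
[-0.84562208  0.07185591 11.13081149] [0.44144367 0.18016435 0.0390977 ]
```

View pics/c.png

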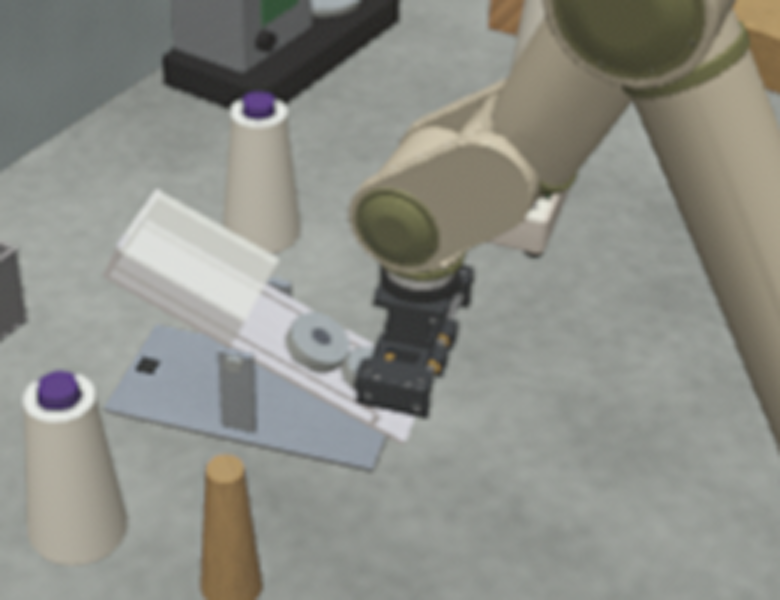

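Both discs slid down: the large one at ~(320,340), the small one at ~(355,365) against the stop. I'll level the tray again by pressing on the cover's far end, so the discs can be lifted flat.

Emit:
{"method": "drive_tool", "body": {"linear": [[0,0,0],[0,0,-2],[0,0,-4],[0,0,-4.5],[0,0,-4.5],[0,0,-4.5],[0,0,-3.5],[3.8,0,0],[3.8,0,0],[3.8,0,0],[3.8,0,0],[3.8,0,0],[3.8,0,0],[3.8,0,0],[0,0,0]], "twist": [0,0,0,0,0,0,0,0,0,0,0,0,0,0,0]}}

```text
t: 7.35
position: [0.6982, 0.2572, 0.264]
orientation: [-180.0, 0.1, 16.8]
ft_force: [-0.3, -0.1, -0.1]
opening: 0.006
```

Emit:
{"method": "drive_tool", "body": {"linear": [[0,0,3],[0,0,2],[0,0,1],[0,0,0.7],[0,0,0.7],[0,0,0.7],[0,0,0.7],[0,0,0.7],[0,0,0.7],[0,0,0.7],[0,0,0]], "twist": [0,0,0,0,0,0,0,0,0,0,0]}}

```text
t: 8.45
position: [0.6967, 0.2572, 0.1628]
orientation: [180.0, -0.5, 16.8]
ft_force: [2.5, 1.5, 7.5]
opening: 0.006
```

Emit:
{"method": "drive_tool", "body": {"linear": [[0,0,0.5],[0,0,0.5],[0,0,0.4],[0,0,0.2],[0,0,0]], "twist": [0,0,0,0,0]}}

```text
t: 8.95
position: [0.6976, 0.2574, 0.1481]
orientation: [179.9, -0.7, 16.8]
ft_force: [4.6, 1.5, 12.2]
opening: 0.003
```

Emit:
{"method": "drive_tool", "body": {"linear": [[0,0,0.2],[0,0,0.2],[0,0,0.1],[0,0,0]], "twist": [0,0,0,0]}}

```text
t: 9.35
position: [0.6983, 0.2576, 0.1444]
orientation: [179.9, -0.9, 16.8]
ft_force: [7.2, 2.5, 17.0]
opening: 0.004
```

Emit:
{"method": "drive_tool", "body": {"linear": [[0,0,-2],[0,0,-4],[0,0,-4],[-3.2,2.13,0],[-3.2,2.13,0],[-3.2,2.13,0],[-3.2,2.13,0],[-3.2,2.13,0],[-3.2,2.13,0],[-3.2,2.13,0],[-3.2,2.13,0],[-3.2,2.13,0],[-3.2,2.13,0],[-3.2,2.13,0],[-3.2,2.13,0]], "twist": [0,0,0,0,0,0,0,0,0,0,0,0,0,0,0], "jaw": -1}}

```text
t: 10.85
position: [0.4002, -0.0997, 0.2388]
orientation: [179.9, -0.1, 16.8]
ft_force: [0.1, -0.3, 0.7]
opening: 0.999
```

```bash
python3 - <<'E'
from h import *
out=[]
for n in("top","side"):
    im,d=cams.get_image(n); cv2.imwrite(f"pics/{n}1.png",im); np.save(f"{n}1.npy",d); P=cloud(n,d)
    for o in("disc_large","disc_small"):
        for r in cams.boxes_of(o,n)[:3]:
            u,v=r["location"]; print(n,o,round(r["conf"],2),np.round([u,v],1),P[int(v),int(u)].round(3))
    c=np.array(proj(n,[[.53,.205,.12]])[0]).astype(int); print(c)
    a=im[c[1]-35:c[1]+35,c[0]-35:c[0]+35]; out.append(cv2.resize(a,(400,400),interpolation=cv2.INTER_CUBIC))
    print(n,c-35,"scale",400/70)
cv2.imwrite("pics/d.png",np.hstack(out)); print(status.get_obs()["position"])
E
```

```text
top disc_large 0.56 [371.1 210.8] [ 0.568 -0.188  0.069]
top disc_large 0.51 [250.  223.4] [0.536 0.211 0.126]
top disc_small 0.44 [252.8 238.6] [0.487 0.205 0.127]
[252 224]
top [217 189] scale 5.714285714285714
side disc_large 0.68 [303.  234.3] [0.54  0.212 0.128]
side disc_large 0.4 [362.3 193. ] [ 0.542 -0.145  0.065]
side disc_small 0.7 [324.6 242.1] [0.472 0.207 0.128]
[307 236]
side [272 201] scale 5.714285714285714
[ 0.40170977 -0.0982719   0.23826074]
```

View pics/d.png

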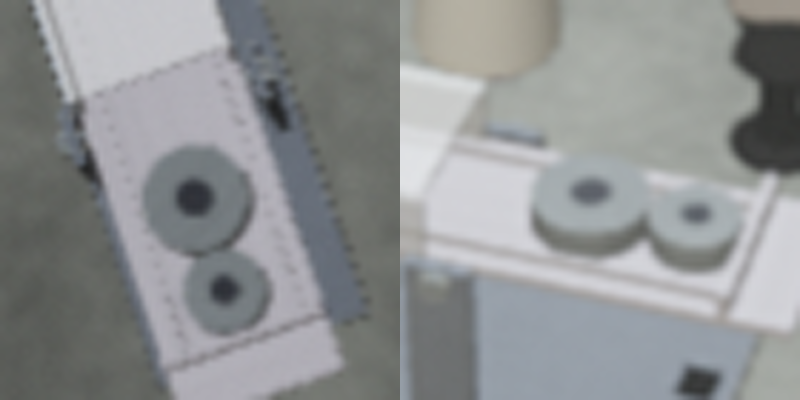

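The tray is level. Both discs lie in the open lane: the large disc's dot is at top crop (193,199) and side crop (192,191), the small one's at top (225,290) and side (297,213).

```bash
python3 - <<'E'
from h import *
s=400/70
T=lambda u,v:(217+(u+.5)/s-.5,189+(v+.5)/s-.5); S=lambda u,v:(272+(u+.5)/s-.5,201+(v+.5)/s-.5)
ax=np.array([.957,.289]);mid=np.array([.5935,.2265])
for k,t,q in[("L",(193,199),(192,191)),("S",(225,290),(297,213))]:
    P=tri([("top",T(*t)),("side",S(*q))]); print(k,P,atz("top",[T(*t)],.126)[0],atz("side",[S(*q)],.126)[0])
    d=P[:2]-mid; print("in tray",d@ax,d@[-ax[1],ax[0]])
    e=P[:2]-status.get_obs()["position"][:2]; print("tool move",e@ax,e@[ax[1],-ax[0]])
e=np.array([.5855,-.1921])-P[:2]
E
```

```text
L [0.53412438 0.20927286 0.12898862] [0.53446278 0.20963446 0.126     ] [0.53634431 0.2063435  0.126     ]
in tray -0.06180111618620701 0.0006731789069935405
tool move 0.21560120933128582 -0.2560525067048298
S [0.48221355 0.19288328 0.12797954] [0.48213223 0.19299787 0.126     ] [0.48381876 0.19096682 0.126     ]
in tray -0.11621636127006366 -9.422750008146762e-06
tool move 0.1611859642474292 -0.25536990504782814
```

Emit:
{"method": "drive_tool", "body": {"linear": [[2.7,-3.2,0],[2.7,-3.2,0],[2.7,-3.2,0],[2.7,-3.2,0],[2.7,-3.2,0],[2.7,-3.2,0],[2.7,-3.2,0],[2.66,-3.2,0],[0,0,4],[0,0,4],[0,0,2],[0,0,1],[0,0,0]], "twist": [0,0,0,0,0,0,0,0,0,0,0,0,0], "jaw": -1}}

```text
t: 12.45
position: [0.5334, 0.2095, 0.127]
orientation: [-180.0, 0.1, 16.9]
ft_force: [-0.8, 0.9, -0.0]
opening: 0.999
```

Emit:
{"method": "drive_tool", "body": {"linear": [[0,0,0.6],[0,0,0.6],[0,0,0],[0,0,0]], "twist": [0,0,0,0]}}

```text
t: 12.85
position: [0.5339, 0.2086, 0.1161]
orientation: [180.0, -0.0, 16.8]
ft_force: [0.2, -0.6, -0.1]
opening: 0.997
```

Emit:
{"method": "drive_tool", "body": {"linear": [[0,0,0],[0,0,0],[0,0,0],[0,0,0],[0,0,0],[0,0,0],[0,0,0],[0,0,0]], "twist": [0,0,0,0,0,0,0,0], "jaw": 1, "newtons": 35}}

```text
t: 13.65
position: [0.5338, 0.2085, 0.1159]
orientation: [180.0, -0.0, 16.8]
ft_force: [0.7, -1.6, 1.4]
opening: 0.694
```

Emit:
{"method": "drive_tool", "body": {"linear": [[0,0,-0.5],[0,0,-1.5],[0,0,-3],[0,0,-3],[0,0,-1],[0,0,0]], "twist": [0,0,0,0,0,0]}}

```text
t: 14.25
position: [0.5338, 0.2087, 0.2063]
orientation: [180.0, -0.1, 16.8]
ft_force: [-0.3, -0.3, -3.5]
opening: 0.688
```

Emit:
{"method": "drive_tool", "body": {"linear": [[-0.3,2,0],[-0.55,3.2,0],[-0.55,3.2,0],[-0.55,3.2,0],[-0.55,3.2,0],[-0.55,3.2,0],[-0.55,3.2,0],[-0.55,3.2,0],[-0.55,3.2,0],[-0.55,3.2,0],[-0.55,3.2,0],[-0.55,3.2,0],[-0.3,2.67,0],[0,0,0],[0,0,3],[0,0,2],[0,0,0],[0,0,0]], "twist": [0,0,0,0,0,0,0,0,0,0,0,0,0,0,0,0,0,0]}}

```text
t: 16.05
position: [0.585, -0.1918, 0.1553]
orientation: [-179.9, 0.1, 16.8]
ft_force: [0.3, 0.0, -4.3]
opening: 0.688
```

```bash
python3 - <<'E'
from h import *
out=[]
for n in("top","side"):
    im,d=cams.get_image(n)
    c=np.array(proj(n,[[.5855,-.192,.1]])[0]).astype(int)
    a=im[c[1]-40:c[1]+40,c[0]-40:c[0]+40]; out.append(cv2.resize(a,(400,400),interpolation=cv2.INTER_CUBIC)); print(n,c-40)
cv2.imwrite("pics/e.png",np.hstack(out)); o=status.get_obs();print(o["position"],o["orientation"],o["ft_force"],o["opening"])
E
```

```text
top [332 162]
side [318 134]
[ 0.58552777 -0.19221122  0.15665869] [ 1.79942029e+02 -6.21465551e-02  1.67976141e+01] [-0.51231339 -0.06327245 -4.9752801 ] 0.6911552798646239
```

View pics/e.png

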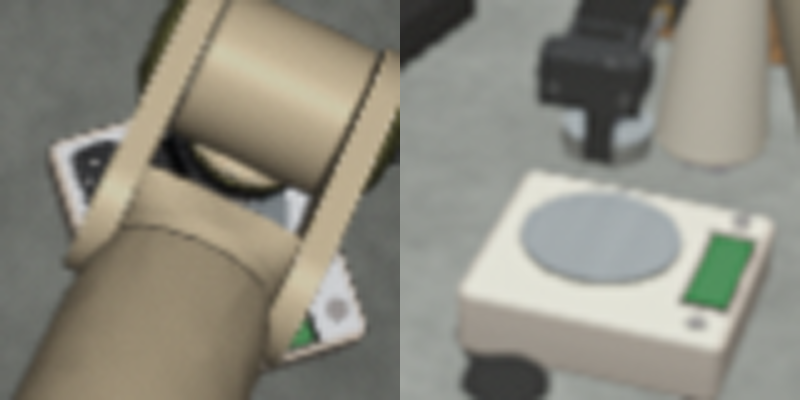

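The large disc is held level, centred on the finger at (600,140), above the pan.

Emit:
{"method": "drive_tool", "body": {"linear": [[0,0,3],[0,0,2],[0,0,1],[0,0,0.5],[0,0,0.2],[0,0,0]], "twist": [0,0,0,0,0,0]}}

```text
t: 16.75
position: [0.5855, -0.1925, 0.0896]
orientation: [179.9, -0.1, 16.8]
ft_force: [0.4, -0.3, -5.0]
opening: 0.691
```

Emit:
{"method": "drive_tool", "body": {"linear": [[0,0,0.2],[0,0,0.1],[0,0,0],[0,0,0]], "twist": [0,0,0,0]}}

```text
t: 17.15
position: [0.5852, -0.1924, 0.0859]
orientation: [180.0, -0.0, 16.8]
ft_force: [-0.4, -0.0, -4.1]
opening: 0.692
```

Emit:
{"method": "drive_tool", "body": {"linear": [[0,0,0.1],[0,0,0.1],[0,0,0],[0,0,0]], "twist": [0,0,0,0]}}

```text
t: 17.55
position: [0.5851, -0.1924, 0.0837]
orientation: [-180.0, 0.0, 16.8]
ft_force: [-0.3, 0.2, -3.7]
opening: 0.689
```

Emit:
{"method": "drive_tool", "body": {"linear": [[0,0,0.1],[0,0,0],[0,0,0]], "twist": [0,0,0]}}

```text
t: 17.85
position: [0.5851, -0.1924, 0.0827]
orientation: [-180.0, 0.0, 16.8]
ft_force: [1.3, -1.1, -4.5]
opening: 0.691
```

Emit:
{"method": "drive_tool", "body": {"linear": [[0,0,0.1],[0,0,0],[0,0,0]], "twist": [0,0,0]}}

```text
t: 18.15
position: [0.5852, -0.1924, 0.0819]
orientation: [180.0, -0.0, 16.8]
ft_force: [-0.6, 0.4, -1.9]
opening: 0.694
```

Emit:
{"method": "drive_tool", "body": {"linear": [[0,0,0.1],[0,0,0],[0,0,0]], "twist": [0,0,0]}}

```text
t: 18.45
position: [0.5852, -0.1924, 0.0819]
orientation: [180.0, -0.0, 16.8]
ft_force: [-3.3, 0.6, 5.4]
opening: 0.694
```

Emit:
{"method": "drive_tool", "body": {"linear": [[0,0,0],[0,0,0],[0,0,0],[0,0,0],[0,0,0],[0,0,-1],[0,0,-4],[0,0,-4],[0,0,-4],[0,0,-3]], "twist": [0,0,0,0,0,0,0,0,0,0], "jaw": -1}}

```text
t: 19.45
position: [0.5853, -0.1924, 0.2444]
orientation: [179.9, -0.1, 16.8]
ft_force: [-0.3, 0.3, 0.2]
opening: 1.005
```

Emit:
{"method": "drive_tool", "body": {"linear": [[-1.47,-3.02,0],[-1.47,-3.02,0],[-1.47,-3.02,0],[-1.47,-3.02,0],[-1.47,-3.02,0],[-1.47,-3.02,0],[-1.47,-3.02,0],[-1.47,-3.02,0],[-1.47,-3.02,0],[0,0,0]], "twist": [0,0,0,0,0,0,0,0,0,0]}}

```text
t: 20.45
position: [0.3777, 0.0317, 0.2416]
orientation: [180.0, -0.0, 16.9]
ft_force: [-0.2, -0.6, -0.3]
opening: 1.001
```

```bash
python3 - <<'E'
from h import *
for P0,f in(([.5855,-.192,.09],"f"),([.49,.195,.12],"g")):
  out=[]
  for n in("top","side"):
    im,d=cams.get_image(n)
    c=np.array(proj(n,[P0])[0]).astype(int)
    a=im[c[1]-35:c[1]+35,c[0]-35:c[0]+35]; out.append(cv2.resize(a,(400,400),interpolation=cv2.INTER_CUBIC)); print(f,n,c-35)
  cv2.imwrite(f"pics/{f}.png",np.hstack(out))
a=np.vstack([cv2.imread("pics/f.png"),cv2.imread("pics/g.png")]);cv2.imwrite("pics/fg.png",cv2.resize(a,(600,600),interpolation=cv2.INTER_AREA))
print(status.get_obs()["position"])
E
```

```text
f top [337 168]
f side [323 141]
g top [220 202]
g side [285 204]
[0.38075969 0.02910706 0.24110868]
```

View pics/fg.png

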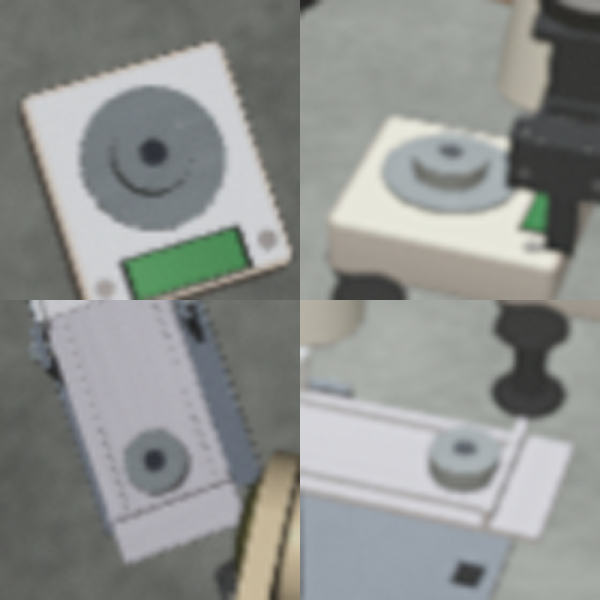

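The large disc lies flat and central on the pan, dots at top (153,152) and side (452,151). The small disc is at the stop, dots at (155,460) and (465,448).

```bash
python3 - <<'E'
from h import *
s=300/70; g=lambda o,u,v:(o[0]+(u+.5)/s-.5,o[1]+(v+.5)/s-.5)
p=status.get_obs()["position"][:2]
for k,a,b,z in[("L",g((337,168),153,152),g((323,141),152,151),.092),("S",g((220,202),155,160),g((285,204),165,148),.126)]:
    P=tri([("top",a),("side",b)]); print(k,P,atz("top",[a],z)[0],atz("side",[b],z)[0]); e=P[:2]-p; print("move",e@[.957,.289],e@[.289,-.957])
E
```

```text
L [ 0.5858516  -0.19072246  0.09438808] [ 0.58643267 -0.19099987  0.092     ] [ 0.58744008 -0.19405449  0.092     ]
move 0.1327422267925792 0.2696484156393075
S [0.4834771  0.19350746 0.12680755] [0.48340404 0.19353629 0.126     ] [0.48417663 0.19273681 0.126     ]
move 0.14581227454157766 -0.12764585069430961
```

Emit:
{"method": "drive_tool", "body": {"linear": [[2.9,-2.56,0],[2.9,-2.56,0],[2.9,-2.56,0],[2.9,-2.56,0],[2.9,-2.56,0],[0,0,4],[0,0,4],[0,0,2],[0,0,1],[0,0,0.9],[0,0,0.6],[0,0,0],[0,0,0]], "twist": [0,0,0,0,0,0,0,0,0,0,0,0,0], "jaw": -1}}

```text
t: 21.95
position: [0.4823, 0.1941, 0.1164]
orientation: [180.0, -0.1, 16.8]
ft_force: [-0.3, -0.0, -0.7]
opening: 1.003
```

Emit:
{"method": "drive_tool", "body": {"linear": [[0,0,0],[0,0,0],[0,0,0],[0,0,0],[0,0,0],[0,0,0],[0,0,0],[0,0,0],[0,0,0]], "twist": [0,0,0,0,0,0,0,0,0], "jaw": 1, "newtons": 30}}

```text
t: 22.85
position: [0.4819, 0.1941, 0.1158]
orientation: [180.0, -0.0, 16.8]
ft_force: [-0.5, -0.9, 1.5]
opening: 0.529
```

Emit:
{"method": "drive_tool", "body": {"linear": [[0,0,-0.5],[0,0,-1.5],[0,0,-3],[0,0,-3],[0,0,-1],[0,0,0]], "twist": [0,0,0,0,0,0]}}

```text
t: 23.45
position: [0.4821, 0.1942, 0.2064]
orientation: [180.0, -0.1, 16.8]
ft_force: [1.0, -0.2, -3.0]
opening: 0.537
```

Emit:
{"method": "drive_tool", "body": {"linear": [[-0.1,2,0],[-0.1,3.2,0],[-0.1,3.2,0],[-0.1,3.2,0],[-0.1,3.2,0],[-0.1,3.2,0],[-0.1,3.2,0],[-0.1,3.2,0],[-0.1,3.2,0],[-0.1,3.2,0],[-0.1,3.2,0],[-0.1,3.2,0],[-0.1,2.73,0],[0,0,0],[0,0,4],[0,0,3],[0,0,1.5],[0,0,0.8],[0,0,0],[0,0,0]], "twist": [0,0,0,0,0,0,0,0,0,0,0,0,0,0,0,0,0,0,0,0]}}

```text
t: 25.45
position: [0.5849, -0.1917, 0.1132]
orientation: [180.0, -0.0, 16.8]
ft_force: [0.1, -0.5, -2.1]
opening: 0.532
```

```bash
python3 - <<'E'
from h import *
im,d=cams.get_image("side"); c=np.array(proj("side",[[.5855,-.192,.1]])[0]).astype(int)
cv2.imwrite("pics/i.png",cv2.resize(im[c[1]-35:c[1]+35,c[0]-35:c[0]+35],(500,500),interpolation=cv2.INTER_CUBIC)); o=status.get_obs();print(o["position"],o["ft_force"],o["opening"])
E
```

```text
[ 0.58507084 -0.19189764  0.11359021] [-0.20451319 -0.43954994 -2.84922314] 0.5350873594554836
```

View pics/i.png

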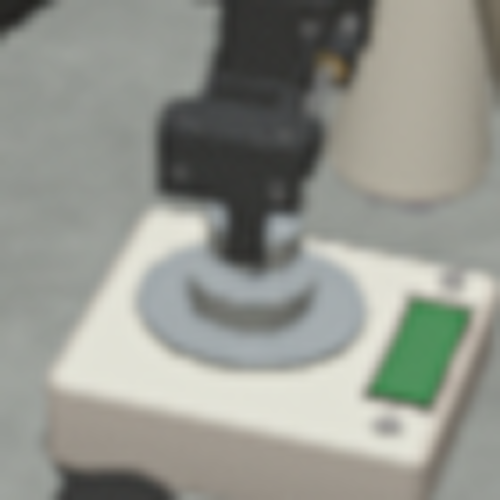

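The small disc is held level at ~(253,240), directly above the large one at ~(250,295). I'll lower it in small steps.

Emit:
{"method": "drive_tool", "body": {"linear": [[0,0,0.3],[0,0,0.3],[0,0,0.2],[0,0,0.1],[0,0,0],[0,0,0]], "twist": [0,0,0,0,0,0]}}

```text
t: 26.1
position: [0.5847, -0.192, 0.1038]
orientation: [180.0, -0.0, 16.8]
ft_force: [-0.0, 0.1, -4.1]
opening: 0.531
```

Emit:
{"method": "drive_tool", "body": {"linear": [[0,0,0.1],[0,0,0],[0,0,0]], "twist": [0,0,0]}}

```text
t: 26.4
position: [0.5847, -0.192, 0.1028]
orientation: [-180.0, -0.0, 16.8]
ft_force: [-1.1, 0.8, -3.1]
opening: 0.532
```

Emit:
{"method": "drive_tool", "body": {"linear": [[0,0,0.1],[0,0,0],[0,0,0]], "twist": [0,0,0]}}

```text
t: 26.7
position: [0.5848, -0.192, 0.1025]
orientation: [180.0, -0.0, 16.8]
ft_force: [-1.5, 1.2, 5.6]
opening: 0.536
```

Contact. Release, rise and check.

Emit:
{"method": "drive_tool", "body": {"linear": [[0,0,0],[0,0,0],[0,0,0],[0,0,0],[0,0,0],[0,0,0],[0,0,-1],[0,0,-4],[0,0,-4],[0,0,-4],[-3,-3,0],[-3,-3,0],[-3,-3,0],[-3,-3,0],[-3,-3,0],[-1,-3,0],[0,-3,0],[0,-3,0],[0,0,0],[0,0,0]], "twist": [0,0,0,0,0,0,0,0,0,0,0,0,0,0,0,0,0,0,0,0], "jaw": -1}}

```text
t: 28.7
position: [0.3624, -0.0083, 0.2324]
orientation: [179.9, -0.1, 16.9]
ft_force: [0.2, -0.4, 0.1]
opening: 0.997
```

```bash
python3 - <<'E'
from h import *
out=[]
for n in("top","side"):
    im,d=cams.get_image(n); c=np.array(proj(n,[[.5855,-.192,.1]])[0]).astype(int)
    out.append(cv2.resize(im[c[1]-35:c[1]+35,c[0]-35:c[0]+35],(400,400),interpolation=cv2.INTER_CUBIC)); print(n,c-35)
    for z in(.092,.112):
        k=proj(n,[[.5855,-.192,z]])[0]-c+35; print(z,(k+.5)*400/70-.5)
cv2.imwrite("pics/j.png",np.hstack(out)); print(status.get_obs()["t"],status.get_obs()["position"])
E
```

```text
top [337 167]
0.092 [206.00686964 210.02841124]
0.112 [210.11760521 203.02426475]
side [323 139]
0.092 [203.93518722 215.40789908]
0.112 [205.981612   187.83547176]
28.8 [ 0.36271184 -0.00902838  0.23209203]
```

View pics/j.png

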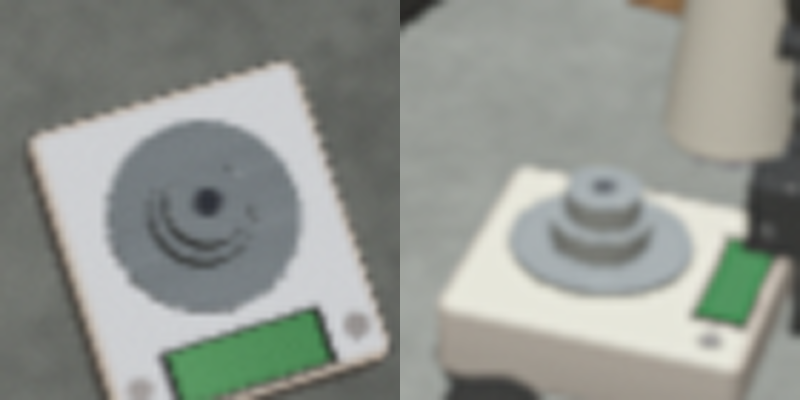

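The discs are stacked flat. The small disc's dot is at top (207,202) and side (604,186), within about 1–2 mm of where a centred disc would show. I'm handing the job in.

```bash
python3 -c "
from cell import order; print(order.finish_job())"
```

```text
the job is handed in; nothing more can be done
None
```

The balance check is set up as asked, and I handed the job in at about 29 s of the 72 s allowed. No verdict was reported.

**What I did:**
- I pressed the tab down to its stop (force rose to about 12 N). Both discs slid to the end stop without being touched.
- I then levelled the tray by pressing on the far end of the cover, an extra step so the discs could be gripped flat.
- I set the larger disc on the pan and let go, then set the smaller one on top. Both were lowered in small steps, with about 6 N at contact.

**Last checks:**
- After letting go of the larger disc, two views put it within about 2 mm of the pan's middle.
- In the final pictures the smaller disc lies flat on it, centred within about 1–2 mm by its centre mark.
- The gripper was open and clear of everything.
- I kept the arm clear of the cones, spool, tube and bottle, but I did not re-measure their positions at the end.

**What disagreed:** the two cameras differed by 1–4 mm in places, and by up to about 8 mm on one tab corner. The contact heights and grip openings matched the given sizes. No check failed.

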